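Turn the specimen stage one click

ROBOT

A 6-joint arm with a two-finger parallel gripper is mounted at the origin on the work surface. World frame = base frame: x ahead of the robot, y to its left, z up, the work surface at z = 0. Lengths are in m, angles in rad, forces in N, time in s.
With the tool pointing down it reaches from about 0.425 to 0.95 m from the base axis. Payload 14.7 kg.
Tool frame: the origin (TCP) lies on the centre line of the jaws, within the pads' length; the fingertips stand 22 mm ahead of it and the grasp point (between the pads) lies 3 mm ahead of it; z points along the fingers, y is the line along which they close (so a half turn about z gives the same grasp; the last joint's range is limited). The gripper opens to 85 mm and grips with 20 to 120 N. Pads are 22 mm wide; open, the fingers measure 114 mm over their backs; the gripper's body (76 mm by 85 mm) begins 54 mm behind the grasp point. The pads swing forward as they close: fully open they stand 13 mm farther back than shut.
Start: joints at [1.057, 0.48, 1.596, -0, 1.065, -0.047], TCP at [0.292, 0.58, 0.253] pointing down, gripper open.
Joint ranges: [-2.75, 2.75], [-0.82, 2.05], [0.23, 2.67], [-1.56, 4.7], [0.09, 2.69], [-2.92, 2.92]. Speed limits (rad/s): [1.89, 1.89, 2.39, 3.01, 3.01, 3.01].

INTERFACE

Orientations are given as a unit quaternion [x, y, z, w].
In Python, from plant import bot gives the robot as it stands. Calls block until the motion is done:
- bot.move_pose(position, orientation): joint-space move of the TCP to a pose.
- bot.movel(position, v=0.15, ori=None): straight line of the TCP; ori=None keeps the orientation; v is the mean speed in m/s.
- bot.goto_joints(angles): joint-space move.
- bot.gripper_to(opening, newtons=None): opening from 0.0 (shut) to 1.0 (fully open); newtons is the grip in N (None keeps the last); returns when the fingers have stopped.
- bot.hold(seconds).
- bot.ik(position, orientation): joint angles nearest the present ones, or None.
- bot.get_state(): the state.
- bot.grab_frame(name): name is "scene" or "top"; returns the picture (420x560x3 uint8, red, green, blue); there is no depth.
- bot.calibration(name): a dict with "fx", "fy", "cx", "cy" (pixels), "xyz" and "orientation" of the camera in the world. Camera axes: x right, y down, z forward; pixel columns grow to the right and rows downward; lengths in m; the calibration is good to about 2 mm. A picture is of the moment at which its call begins. calibration takes no time and is no camera call.
A pose or a line that the arm cannot do raises bot.PlanningError and nothing moves.
- bot.close_job(): hands the job in; it is judged then, once.
Trained networks look in the newest picture that a camera, given by its name, has taken for a name from the list of things; names that differ only in an ending like _2 or _b are one class to them, and where a whole thing is asked for, a point or a joint stands for the part that bears it (a point fixed in the world has none). Each returns a list of dicts, best first, with "confidence" (0 to 1); they miss things now and then, are a little off and sometimes report something else, mostly with a low value. They report only what shows in the picture. A call takes as long as a camera call. They do not tell look-alikes from the thing itself.
- bot.spot_in(thing, camera): "xy" ([column, row] in pixels, amid what is visible of it).
- bot.landmark_of(thing, camera): "xy" ([column, row] in pixels: a listed point, or the origin of a listed thing).
The state is a dict: "clock": time; "joint_pos": joint angles; "qvel": joint speeds; "joint_efforts": joint torques, N m; "tcp_pos": TCP position; "ee_rot": TCP orientation; "force": force on the tool from outside, world axes, zero at the start; "wrist_torque": the same for the moment, N m; "width": opening from 0.0 (shut) to 1.0 (fully open); "grasp_force": force on a finger pad.
Only numpy, scipy, OpenCV 4.12 (cv2) and the standard library are available. Lean on these libraries where they do the work, as an engineer would, in place of code of your own. Each camera call takes 0.05 s, during which the arm holds its last target. There are 200 camera calls.

TASK

With a fingertip on its bare top or knurled edge, turn the round stage that carries the specimen dish clockwise (seen from above) by one click, so that it rests in its next click position and not beyond. The dish rides along on the stage: do not touch it or lift it. Leave the other stage and everything else on the table as it is.

Things in the scene. Friction and masses are not known exactly. Their poses are not given: they have to be found in the camera images.
- stage_dish (a joint): Angle in rad of the stage that carries the dish; grows as it turns clockwise seen from above. Sprung click positions at 0, 0.524 and 1.047 (30 degrees apart); it starts in the one at 0, the next is 0.524. Stops at -0.2 and 1.3. Leaving a click takes up to about 0.12 N m; past halfway (0.26) it is drawn into the next click, and when let go it settles in the nearest.
- stage_dish_top (a point): Centre of the flat top of the stage that carries the dish, on its vertical turning axis, z up. The stage is a plain aluminium disc, 140 mm in diameter, 14 mm thick, with a knurled dark edge; top 66 to 96 mm above the table (read it from this point), rigid when pressed. A flat black line on top, 22 mm long, runs to the rim. Fingertip friction on top or edge is about 0.6.
- base_dish: Fixed white square housing under that stage, 168 by 168 mm, on a dark foot set 0 to 30 mm high; its top is 2 mm below the disc; origin on the turning axis, 66 mm below the disc's top. Three short black marks 30 degrees apart on its top show the clicks; the stage's black line points at the first of them at the start, at the middle one after one click clockwise.
- dish: Closed round specimen dish, white bottom and clear upper part with a dark insect inside, 60 mm in diameter, 15 mm high, about 60 g, lying loose within 8 mm of the middle of that stage. Origin at the centre of its underside, z up.
- stage_empty (a joint): Angle in rad of the second, identical stage, which carries nothing; leave it at its click at 0.
- stage_empty_top (a point): Centre of the top face of the second, empty stage, same size and housing as the first, on a foot of its own height.
- spare_dish: A second dish of the same kind and size, on the table at the left of the housings; origin under its centre.
- dropper: Amber dropper bottle, 28 mm in diameter, 65 mm high, standing between the two housings; origin under its centre.
- forceps: Steel forceps lying flat along their x, 120 by 12 by 8 mm; origin under the middle.
- jar: Glass jar with metal lid, 66 mm in diameter, 85 mm high, behind the housings; origin under its centre.
- beaker: Glass beaker, 66 mm in diameter, 85 mm high, behind the housings; origin under its centre.
- slide_box: Closed wooden box, 100 by 80 by 32 mm (x, y, z), at the right of the housings; origin under its centre.
- marker: Marker pen lying along its x, 130 mm long, 17 mm thick, behind the housings; origin under its middle.
There are look-alikes about, which are no part of the job. Leave any brown or red look-alike of the part that bears stage_empty alone.

How it is judged:
By the outcome, as a careful person would: the job done as asked, in the order asked, and still so for the second after the job is handed in, with the robot touching nothing.
It also fails if it takes over 38 s, if anything falls off the work surface, if the arm or the gripper's body presses on something with over 40 N, if the wrist force passes 120 N, or if a joint passes its speed limit or range.

## Working session

There is one attempt and no reset: what is moved stays moved. The work goes in short steps, each a Python script; the robot and the scene stay as the last script left them, time stands still between calls to the robot, and variables do not carry over. Pictures are saved under pics/ and viewed, at most 10 in all, crops included, and the job is handed in when it is done.

```bash
ls; mkdir -p pics
python3 - <<'E'
from plant import bot
import cv2
for c in ("scene","top"):
    im=bot.grab_frame(c); cv2.imwrite(f"pics/{c}0.png",im[:,:,::-1])
    print(c,bot.calibration(c))
    for t in ("stage_dish_top","stage_empty_top","dish","spare_dish","base_dish","dropper","jar","beaker"):
        print(t,[(d["xy"],round(d["confidence"],2)) for d in bot.landmark_of(t,c)][:4])
print(bot.get_state())
E
```

```text
pics
scene {'fx': 412.15912418446396, 'fy': 412.15912418446396, 'cx': 291.00088626639297, 'cy': 211.6167792722648, 'xyz': array([ 1.23468609, -0.31837371,  0.74051592]), 'orientation': array([ 0.76912872,  0.49293921, -0.22224955, -0.34067152])}
stage_dish_top [([220.8, 239.7], 0.78)]
stage_empty_top [([345.3, 136.2], 0.83), ([366.8, 198.7], 0.79), ([204.8, 167.8], 0.59)]
dish [([224.1, 236.3], 0.58)]
spare_dish [([433.7, 193.1], 0.63)]
base_dish []
dropper [([438.0, 191.4], 0.65), ([285.4, 214.7], 0.57)]
jar [([409.9, 267.2], 0.82)]
beaker [([259.7, 330.6], 0.96)]
top {'fx': 439.48403029719896, 'fy': 439.48403029719896, 'cx': 281.27268512094236, 'cy': 202.57982192064776, 'xyz': array([ 4.96358079e-01, -3.60366643e-04,  1.38873731e+00]), 'orientation': array([ 0.70807869, -0.70588645,  0.0146602 , -0.01157418])}
stage_dish_top [([347.3, 197.9], 0.91), ([282.9, 220.2], 0.65), ([279.3, 184.2], 0.58), ([219.0, 129.7], 0.25)]
stage_empty_top [([224.8, 179.6], 0.93), ([335.5, 274.3], 0.83), ([196.8, 265.3], 0.62)]
dish [([342.3, 196.7], 0.58)]
spare_dish [([141.3, 186.6], 0.79)]
base_dish [([341.2, 192.5], 0.56)]
dropper [([283.4, 220.5], 0.41)]
jar [([217.6, 130.5], 0.7)]
beaker [([337.0, 131.9], 0.86)]
{'clock': 0.9, 'joint_pos': array([ 1.05740332e+00,  4.80183705e-01,  1.59628984e+00, -1.86495581e-05,
        1.06511827e+00, -4.65960683e-02]), 'qvel': array([ 4.89143952e-04,  1.43910797e-04, -2.96362315e-04, -1.83067670e-04,
        3.09350765e-04,  3.16595097e-05]), 'joint_efforts': array([-2.10183578e-03, -9.50488257e+01, -4.30641532e+01,  4.66650399e-04,
        5.75535087e-04, -5.76706861e-05]), 'tcp_pos': array([0.29249979, 0.58046268, 0.25331093]), 'ee_rot': array([ 2.31280781e-01,  9.72887044e-01, -1.84992490e-06,  7.95636737e-06]), 'force': array([-0.47855793,  0.32145464,  0.23581663]), 'wrist_torque': array([-0.02981282,  0.03105427, -0.06188485]), 'grasp_force': 0.0, 'width': 0.9982227655475168}
```

View pics/scene0.png

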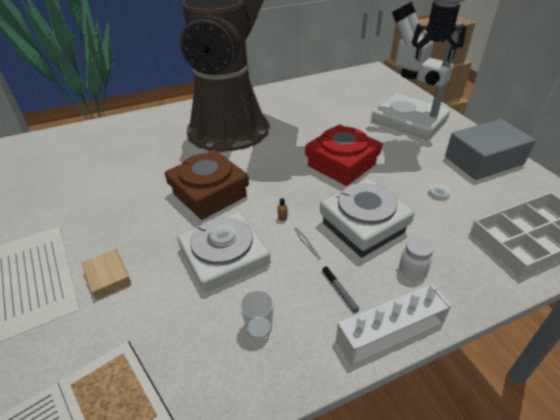

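View pics/top0.png

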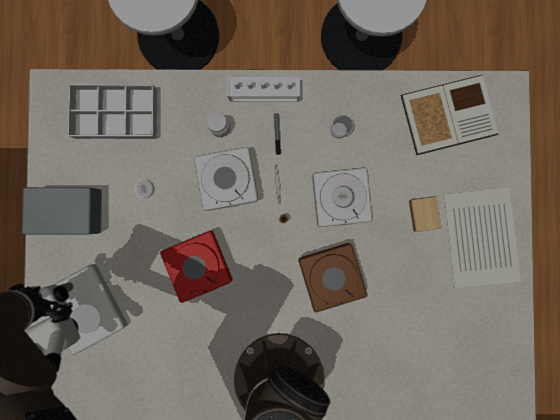

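```bash
cat > h.py <<'E'
import numpy as np
from scipy.spatial.transform import Rotation as R
from plant import bot
def ray(c,uv):
    k=bot.calibration(c); d=np.array([(uv[0]-k["cx"])/k["fx"],(uv[1]-k["cy"])/k["fy"],1])
    return k["xyz"],R.from_quat(k["orientation"]).apply(d)
def tri(a,b):  # uv in scene, top
    p,d=ray("scene",a); q,e=ray("top",b)
    s=np.linalg.lstsq(np.c_[d,-e],q-p,rcond=None)[0]
    x,y=p+s[0]*d,q+s[1]*e
    return (x+y)/2,np.linalg.norm(x-y)
def onz(c,uv,z):
    p,d=ray(c,uv); return p+d*(z-p[2])/d[2]
def proj(c,X):
    k=bot.calibration(c); v=R.from_quat(k["orientation"]).inv().apply(np.asarray(X)-k["xyz"])
    return np.c_[v[...,0]/v[...,2]*k["fx"]+k["cx"],v[...,1]/v[...,2]*k["fy"]+k["cy"]]
E
python3 - <<'E'
from h import *
print(tri((220.8,239.7),(347.3,197.9)))
for s in ((345.3,136.2),(366.8,198.7),(204.8,167.8)):
  for t in ((224.8,179.6),(335.5,274.3),(196.8,265.3)): print(s,t,tri(s,t))
E
```

```text
(array([ 0.56235969, -0.20014743,  0.05988164]), np.float64(0.012242767405921779))
(345.3, 136.2) (224.8, 179.6) (array([0.58771316, 0.12303633, 0.26657886]), np.float64(0.03676492981773911))
(345.3, 136.2) (335.5, 274.3) (array([ 0.46476159, -0.01154255,  0.28427699]), np.float64(0.33048053461170174))
(345.3, 136.2) (196.8, 265.3) (array([0.36316   , 0.2422131 , 0.10764649]), np.float64(0.008407831336266363))
(366.8, 198.7) (224.8, 179.6) (array([0.61261636, 0.16234332, 0.09234898]), np.float64(0.0026565653849574457))
(366.8, 198.7) (335.5, 274.3) (array([ 0.49844605, -0.00776625,  0.16657332]), np.float64(0.4224893871907645))
(366.8, 198.7) (196.8, 265.3) (array([ 0.35219784,  0.3200009 , -0.16252577]), np.float64(0.07317600428312557))
(204.8, 167.8) (224.8, 179.6) (array([ 0.57900464, -0.03374301,  0.28733446]), np.float64(0.33974074242685126))
(204.8, 167.8) (335.5, 274.3) (array([ 0.33603815, -0.16304197,  0.10279424]), np.float64(0.002896668512731946))
(204.8, 167.8) (196.8, 265.3) (array([0.360392  , 0.02997736, 0.14859777]), np.float64(0.39532000947654616))
```

The dish stage is the white-housed one at top (343,196) / scene (222,240). Next I'll refine its centre and height by fitting the rim circle in both views.

Run:
```python
from h import *
import cv2
from scipy.optimize import differential_evolution as DE
t=np.linspace(0,2*np.pi,180,endpoint=False)
G={c:cv2.GaussianBlur(cv2.cvtColor(cv2.imread(f"pics/{c}0.png"),cv2.COLOR_BGR2GRAY).astype(np.float32),(0,0),.7) for c in("scene","top")}
def circ(c,x,r): return proj(c,np.c_[x[0]+r*np.cos(t),x[1]+r*np.sin(t),0*t+x[2]]).astype(np.float32)
def samp(c,uv): return cv2.remap(G[c],uv[:,:1],uv[:,1:],cv2.INTER_LINEAR)[:,0]
def cost(x): # inside brightness minus rim brightness (dark line at rim), both views
    return -sum(np.mean(np.clip(samp(c,circ(c,x,.0655))-samp(c,circ(c,x,.0715)),-40,40)) for c in G)
r=DE(cost,[(.53,.60),(-.23,-.17),(.055,.105)],seed=0,tol=1e-6); print(r.x,r.fun)
for z in np.arange(.06,.1,.005):
    q=DE(lambda p:cost([*p,z]),[(.53,.60),(-.23,-.17)],seed=0); print(round(z,3),q.x,q.fun)
print([proj(c,r.x[None]) for c in G])
S=[]
for c,(u,v) in (("scene",(223,245)),("top",(343,197))):
    im=cv2.imread(f"pics/{c}0.png")[v-47:v+48,u-47:u+48]
    im=cv2.resize(im,None,fx=4,fy=4,interpolation=cv2.INTER_CUBIC)
    for p in circ(c,r.x,.07)[::3]: cv2.circle(im,tuple(int(a) for a in ((p-[u-47,v-47]+.5)*4)),1,(0,255,0),-1)
    S.append(im)
cv2.imwrite("pics/fit.png",np.hstack(S))
```

```text
Traceback (most recent call last):
  File "h.py", line 15, in proj
    k=bot.calibration(c); v=R.from_quat(k["orientation"]).inv().apply(np.asarray(X)-k["xyz"])
ValueError: time passes only in moves, steps and waits
```

```bash
sed -i 's/bot\.calibration(c)/cal(c)/; 3a import functools\ncal=functools.cache(bot.calibration)' h.py
cat > fit.py <<'E'
from h import *
import cv2
from scipy.optimize import differential_evolution as DE
t=np.linspace(0,2*np.pi,180,endpoint=False)
G={c:cv2.GaussianBlur(cv2.cvtColor(cv2.imread(f"pics/{c}0.png"),cv2.COLOR_BGR2GRAY).astype(np.float32),(0,0),.7) for c in("scene","top")}
def circ(c,x,r): return proj(c,np.c_[x[0]+r*np.cos(t),x[1]+r*np.sin(t),0*t+x[2]]).astype(np.float32)
def samp(c,uv): return cv2.remap(G[c],uv[:,:1],uv[:,1:],cv2.INTER_LINEAR)[:,0]
def cost(x): return -sum(np.mean(np.clip(samp(c,circ(c,x,.0655))-samp(c,circ(c,x,.0715)),-40,40)) for c in G)
r=DE(cost,[(.53,.60),(-.23,-.17),(.055,.105)],seed=0,tol=1e-6); print(r.x,r.fun)
for z in np.arange(.06,.1,.005):
    q=DE(lambda p:cost([*p,z]),[(.53,.60),(-.23,-.17)],seed=0); print(round(z,3),q.x,q.fun)
print([proj(c,r.x[None]) for c in G])
S=[]
for c,(u,v) in (("scene",(223,245)),("top",(343,197))):
    im=cv2.imread(f"pics/{c}0.png")[v-47:v+48,u-47:u+48]
    im=cv2.resize(im,None,fx=4,fy=4,interpolation=cv2.INTER_CUBIC)
    for p in circ(c,r.x,.07)[::3]: cv2.circle(im,tuple(int(a) for a in ((p-[u-47,v-47]+.5)*4)),1,(0,255,0),-1)
    S.append(im)
cv2.imwrite("pics/fit.png",np.hstack(S))
E
python3 fit.py
```

```text
[ 0.56467525 -0.19360985  0.06113066] -26.229883193969727
0.06 [ 0.56443228 -0.19343145] -25.67264175415039
0.065 [ 0.56455974 -0.19352528] -25.575162887573242
0.07 [ 0.56623638 -0.19335735] -21.630266189575195
0.075 [ 0.57498481 -0.1961003 ] -19.44845199584961
0.08 [ 0.57578053 -0.19667754] -20.442176818847656
0.085 [ 0.5798257  -0.19596093] -17.294139862060547
0.09 [ 0.58550765 -0.19463023] -16.901987075805664
0.095 [ 0.59043595 -0.19453322] -16.863847732543945
0.1 [ 0.59352841 -0.19646732] -14.884556770324707
[array([[221.07105106, 239.09904329]]), array([[343.25543109, 196.49426369]])]
```

View pics/fit.png

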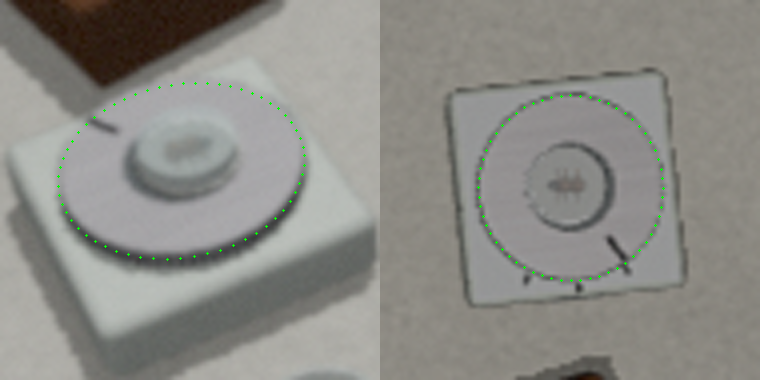

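The fit matches the rim in both views (centre about (0.5645, -0.1935), top z about 0.063–0.066). At top, the line is at the first mark (crop 627,268) and the middle mark is at (578,287), which is clockwise. I'll press the shut fingertips on the bare top on the -y side at r = 57 mm.

```bash
cat >> h.py <<'E'
C=np.array([.5646,-.1936]); RR=.057
def pose(deg,z):   # tool x radial, contact at azimuth deg on the stage
    a=np.radians(deg)
    return [*(C+RR*np.array([np.cos(a),np.sin(a)])),z],(R.from_euler("z",deg+180,degrees=True)*R.from_euler("x",np.pi)).as_quat()
E
python3 - <<'E'
from h import *
s=bot.get_state(); p=s["tcp_pos"]
p1,q1=pose(266,.16); p2,q2=pose(236,.09)
print(bot.ik(p1,q1),bot.ik(p2,q2))
bot.gripper_to(0.0,20)
bot.movel([p[0],p[1],p[2]+.05])
bot.move_pose(p1,q1)
bot.movel([*p1[:2],.100],v=.08)
bot.hold(.2); s=bot.get_state(); f0=s["force"]; z=.100
while z>.078:
    z-=.001; bot.movel([*p1[:2],z],v=.02); s=bot.get_state()
    if s["force"][2]-f0[2]>2: break
print(s["clock"],z,s["tcp_pos"],s["force"],f0,s["width"])
E
```

```text
[-4.69517918e-01  5.34485241e-01  1.76832155e+00 -4.44089210e-16
  8.38785858e-01 -3.99704748e-01] [-4.76463727e-01  5.98479645e-01  1.88176561e+00 -4.44089210e-16
  6.61347401e-01  1.16948219e-01]
9.35 0.088 [ 0.56083595 -0.25053022  0.08826122] [-0.78983842  0.68979974  4.70846596] [0.4025474  0.47092902 0.02096292] 0.003393464508966159
```

Contact came at TCP z = 0.088, so the top is at 66 mm, as measured. I'll load it to about 10 N and sweep.

Run:
```python
from h import *
z=.088
for _ in range(8):
    f=bot.get_state()["force"][2]
    if f>9: break
    z-=.0003; p,q=pose(266,z); bot.movel(p,v=.02)
print(z,f)
for d in np.arange(264,235.5,-2):
    p,q=pose(d,z); bot.movel(p,v=.02,ori=q); s=bot.get_state(); f=s["force"]
    z+=np.clip((f[2]-11)*3e-5,-.0003,.0003)
    print(d,round(z,5),f.round(1),s["wrist_torque"].round(2),round(s["clock"],2))
bot.hold(.3)
p,q=pose(236,z); bot.movel([p[0],p[1],.13],v=.06)
bot.movel([p[0],p[1],.30],v=.3); p,q=pose(236,.3)
j=bot.get_state()["joint_pos"].copy(); j[0]-=.8; bot.goto_joints(j)
import cv2
S=[]
for c,(u,v) in (("scene",(223,245)),("top",(343,197))):
    im=bot.grab_frame(c); cv2.imwrite(f"pics/{c}1.png",im[:,:,::-1])
    S.append(cv2.resize(im[v-47:v+48,u-47:u+48,::-1],None,fx=4,fy=4,interpolation=cv2.INTER_CUBIC))
cv2.imwrite("pics/after.png",np.hstack(S)); print(bot.get_state()["clock"])
```

```text
0.0877 9.150013257212615
264.0 0.08757 [0.8 1.1 6.7] [ 0.2  -0.19 -0.  ] 9.85
262.0 0.08747 [0.2 0.9 7.5] [ 0.14 -0.17 -0.02] 10.1
260.0 0.08743 [0.6 0.2 9.7] [ 0.1  -0.19 -0.05] 10.35
258.0 0.08736 [1.3 0.4 8.9] [ 0.09 -0.18 -0.01] 10.6
256.0 0.08733 [0.4 0.4 9.8] [ 0.04 -0.13  0.03] 10.85
254.0 0.08734 [ 0.6  0.4 11.5] [-0.03 -0.05 -0.08] 11.1
252.0 0.08734 [-0.1 -1.2 11. ] [-0.07  0.01  0.03] 11.35
250.0 0.08733 [-1.1 -0.5 10.6] [-0.17  0.08 -0.07] 11.6
248.0 0.08736 [-1.2 -1.3 12. ] [-0.2   0.17 -0.06] 11.85
246.0 0.08739 [-0.8 -1.9 11.8] [-0.25  0.23 -0.02] 12.1
244.0 0.08739 [-1.6 -2.6 11.2] [-0.32  0.33 -0.06] 12.35
242.0 0.08744 [-2.1 -2.3 12.6] [-0.36  0.37 -0.02] 12.6
240.0 0.08746 [-3.6 -2.2 11.8] [-0.38  0.47  0.  ] 12.85
238.0 0.08746 [-2.8 -2.8 10.9] [-0.39  0.53  0.02] 13.1
236.0 0.0875 [-2.8 -2.6 12.4] [-0.44  0.57 -0.  ] 13.35
16.9917
```

View pics/after.png

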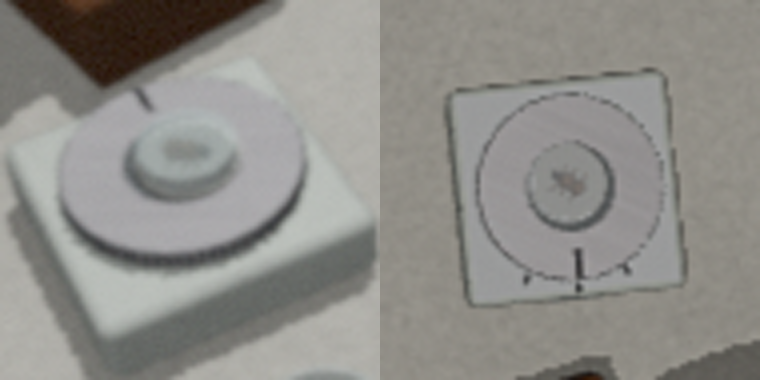

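The line at (578,265) in the top crop now points at the middle mark (578,287). The dish is still in place and has turned with the stage, and the arm is clear. Handing in.

```bash
python3 -c "
from plant import bot
print(bot.close_job())"
```

```text
the job is handed in; nothing more can be done
None
```

The dish stage was turned one click clockwise: its line now points at the middle mark, the dish rode along untouched and still in place, and the job was handed in at about 17 s with the arm clear.

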